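Turn the flour scoop round in the bypass-door case

ROBOT

A 6-joint arm with a two-finger parallel gripper is mounted at the origin on the work surface. World frame = base frame: x ahead of the robot, y to its left, z up, the work surface at z = 0. Lengths are in m, angles in degrees, forces in N, time in s.
With the tool pointing down it reaches from about 0.325 to 0.775 m from the base axis. Payload 5.5 kg.
Tool frame: the origin (TCP) lies midway between the tips of the shut fingers; the grasp point (between the pads) lies 19 mm behind it (env.hold_point_z is the distance from the TCP to the grasp point, in m); z points along the fingers, y is the direction in which the jaws open and shut (so a half turn about z gives the same grasp; the last joint's range is limited). The gripper opens to 85 mm and grips with 20 to 120 N. Pads are 22 mm wide; open, the fingers measure 114 mm over their backs; the gripper's body (76 mm by 85 mm) begins 54 mm behind the grasp point. The pads swing forward as they close: fully open they stand 13 mm farther back than shut.
Start: joints at [67.913, 5.22, 70.514, -0, 104.267, -3.249], TCP at [0.194, 0.568, 0.231] pointing down, gripper open.
Joint ranges: [-164.24, 164.24], [-49.07, 125.15], [9.68, 141.18], [-86.29, 266.29], [3.28, 154.24], [-151.56, 151.56]. Speed limits (degrees/s): [147.25, 147.25, 172.46, 180, 180, 180].

INTERFACE

Orientations are given as [roll, pitch, yaw] about the fixed x, y, z axes, in that order (R = Rz(yaw) Ry(pitch) Rx(roll)).
In Python, from rig import env gives the robot as it stands.
- The arm moves only by the tool carry_out, never from a script. Its argument "plan" is a list of rows, each a list of 2 entries, a list of its own where there are three numbers: the shift along the world's x, y, z in cm, then the turn about the world's z in units of 8 degrees (1.0 is 8 degrees). A call has 1 to 8 rows; each row shifts and turns the pose as measured when the row begins; what a row does not reach is not made up. A row lasts 1/10 s, in which the tool goes at most 50 mm and 8.59 degrees, less where a joint would pass 70% of its speed; a pose out of reach is approached as far as the arm can. A call is refused whole if a number of a shift passes 5 or a number of a turn 1, either way. A call with a gripper value outside its range is refused whole. "jaw" is the opening, from 0 (shut) to 1 (fully open), set as the call begins (left out, the last holds). The fingers move at their own pace and stop on an object; the grip force is fixed at half the most. Time passes only in rows, so rows that do not move let the fingers close. It gives the time, the measured TCP pose, the force and the opening at its end, in the units of the state.
- env.get_obs(): the state, without advancing time (a new reading comes with each control period).
- env.camera(name): name is "scene" or "side" or "wrist"; returns a dict with "img" (480x640x3 uint8, blue, green, red), "range_z" (480x640 float32, m along the optical axis (not along the pixel's ray), 0 where there is no reading), "fx", "fy", "cx", "cy" (pixels), "distortion" ([k1, k2, p1, p2, k3] as OpenCV has them; the pictures are not rectified), "R" (3x3) and "t" (3): a world point X has camera coordinates R X + t; the wrist camera has in their place "hand_eye" (4x4, takes a point from camera to tool coordinates, whose origin is the TCP and whose axes are the flange's). Camera axes: x right, y down, z forward; pixel columns grow to the right and rows downward; lengths in m; the calibration is good to about 2 mm. A picture is of the moment at which its call begins: read the wrist's pose just before it.
- env.finish_job(): hands the job in, once; it reports no verdict.
The state is a dict: "time": time; "qpos": joint angles; "joint_vel": joint speeds; "effort": joint torques, N m; "tcp_pos": TCP position; "tcp_rot": TCP orientation; "force": force on the tool from outside, world axes, zero at the start; "ft_torque": the same for the moment, N m; "grip_width": opening from 0.0 (shut) to 1.0 (fully open).
Only numpy, scipy, OpenCV 4.12 (cv2) and the standard library are available. Lean on these libraries where they do the work, as an engineer would, in place of code of your own. Each camera call takes 0.05 s, during which the arm holds its last target. There are 200 camera calls.

TASK

The flour scoop was put away back to front, with its handle under the fixed hood at the back of the clear case. Slide the door in front of it all the way behind or over the other door, take the scoop out by its bowl and set it down upright on the wooden board, then take it again by its red handle and put it back flat in the same compartment the right way round: pointing straight back, mouth pushed fully home against the back wall, handle to the front. Finish with both doors fully shut, the scoop released, and the other things left where they are.

Things in the scene. Friction and masses are not known exactly. Their poses are not given: they have to be found in the camera images.
- case: Low fixed clear display case on the board, 256 mm deep (x), 460 mm wide (y), 104 mm high without doors. Origin: middle of its width at board level; +x to its back wall, -x its front (robot side), +y its left. Floor top z = 6 mm. Side walls' inner faces y = +-224 mm; a 4 mm divider at y = 0 parts left and right compartments. The board is clear for 120 mm ahead of the sill within y = +-180 mm
- case_sill (a point): Middle of the case's front sill, on its top: x = -126, y = 0, z = 16 mm of the case. The sill is 24 mm deep (x = -138 to -114 mm)
- case_hood (a point): Middle of the front edge of the fixed clear hood, on its underside: x = +18, y = 0, z = 98 mm of the case. The hood covers everything from there to the back wall; top at z = 105 mm
- case_back (a point): Middle of the back wall's inner face at floor level: x = +110, y = 0, z = 6 mm of the case
- door_left (a joint): Clear bent door (upright apron in front, then an 18 degree slope up to the hood), 230 mm wide, over the left (+y) compartment, outer upper track. 0 = shut; 0.18 m = fully open at its end stop, slid towards case -y over the other door, which bares y = +44 to +224 mm of the case. About 1.5 N friction (more when moved fast); stays where it is left
- door_right (a joint): The same kind of door over the right (-y) compartment, inner lower track. 0 = shut; 0.18 m = fully open at its end stop, slid towards case +y beneath the other door, which bares y = -224 to -44 mm of the case
- door_left_handle (a point): Grip point of the left door's handle, an upright black post 18 mm (y) by 30 mm (x) standing 45 mm or more above the slope; on its middle line, 15 mm below its top. Shut: x = -50, y = +205, z = 130 mm of the case. Moves with the door; the posts never meet the other door
- door_right_handle (a point): The same point on the right door's handle post. Shut: x = -50, y = -205, z = 120 mm of the case
- scoop: Flat-bottomed aluminium flour scoop, 180 mm long, about 0.19 kg (0.15 to 0.25). Origin: middle of its length on the underside; +x to the mouth, -x to the red handle. Starts in either compartment, origin near x = 0, y = +-138 mm of the case, handle to the back under the hood; only the bowl is reachable. Right way round and fully home, its origin is at x = +20 mm of the case
- scoop_bowl (a point): Grip point on the bowl: x = +50, y = 0, z = 30 mm of the scoop. The bowl reaches x = -10 to +90 mm, is 58 mm wide outside (grip across y), with 4 mm side walls 46 mm high that end at x = +78 mm. Centre of mass of the scoop near x = +20 mm
- scoop_handle (a point): Grip point on the red handle: x = -60, y = 0, z = 33 mm of the scoop. The handle is a bar x = -90 to -10 mm, 24 mm wide (grip across y), z = 22 to 44 mm
- scoop_mouth (a point): Middle of the scoop's front lip, at x = +90, z = 2 mm of the scoop
- tin: Blue round tin, 76 mm across, 46 mm high, 0.3 kg, origin at the centre of its underside; stands in the other compartment; leave it
- tray_big: Lower of two nested aluminium trays, 200 x 280 x 30 mm, origin at the centre of its underside; bystander
- tray_small: Upper nested aluminium tray, 170 x 250 x 28 mm, origin at the centre of its underside; bystander
- scraper: Red plastic dough scraper lying flat, 150 mm wide (y), 135 mm (x), 16 mm high, origin at the underside; bystander
- spoon_rest: White ceramic spoon rest, 110 mm across, with a 60 mm tab, 16 mm high, origin at the underside; bystander
- whisk: Stainless whisk lying flat, 230 mm long, 50 mm across, origin at the underside; bystander
- spice_jar: Closed jar, 60 mm across, 110 mm high, origin at the centre of its underside; bystander

How it is judged (in metres and radians):
On the way, in this order (a step that is already met when the one before it is completed fails the run):
1. a door has been slid almost fully open (at least 160 mm) past the other (value of joint any of door_left, door_right above 0.16 m), for 0.2 s.
2. the scoop has been lifted with the grip point within 50 mm of the bowl point (height (world z) of scoop above 0.016 m and distance between the grasp point and scoop_bowl below 0.05 m), for 0.2 s.
3. the scoop rests upright and released on the board, outside the case ((x of scoop in the frame of case below -0.15 m or y of scoop in the frame of case above 0.24 m or y of scoop in the frame of case below -0.24 m) and height (world z) of scoop below 0.004 m and angle between scoop's own z axis and vertical below 0.08 rad and linear speed of scoop below 0.02 m/s and contact force between the fingers and scoop below 0.05 N), for 0.2 s.
4. the scoop is lifted again with the grip point within 50 mm of the handle point (height (world z) of scoop above 0.012 m and distance between the grasp point and scoop_handle below 0.05 m), for 0.2 s.
At the end, for the whole second after the job is handed in: The scoop lies flat (within 0.06 rad) on the floor of the compartment it came from, not the tin's, mouth towards the back with its lip within 8 mm of the back wall, within 0.15 rad of straight, at rest; both doors within 8 mm of shut (x of scoop_mouth in the frame of case above 0.102 m and angle between the x axis of scoop and the x axis of case, either way round below 0.15 rad and z of scoop in the frame of case below 0.01 m and angle between scoop's own z axis and vertical below 0.06 rad and ((y of scoop in the frame of case above 0.03 m and y of tin in the frame of case below 0 m) or (y of scoop in the frame of case below -0.03 m and y of tin in the frame of case above 0 m)) and linear speed of scoop below 0.02 m/s and value of joint each of door_left, door_right below 0.008 m); the robot touches nothing.
It fails at once if the tin, trays, scraper, spoon rest, whisk or jar moved more than 20 mm (distance of any of tin, tray_big, tray_small, scraper, spoon_rest, whisk, spice_jar from where it was at the start of the episode above 0.02 m).
It also fails if it takes over 69 s, if anything falls off the work surface, if the arm or the gripper's body presses on something with over 40 N, if the wrist force passes 120 N, or if a joint passes its speed limit or range.

## Working session

There is one attempt and no reset: what is moved stays moved. The work goes in short steps, Python scripts to look and compute and a tool call to move; the robot and the scene stay as the last step left them, time stands still between calls to the robot, and variables do not carry over. Pictures are saved under pics/ and viewed, about 8 in all and at most 12, crops included, and the job is handed in when it is done.

Besides the shell and the picture viewer there is one more tool, called after "Emit:" as name([rows], argument=value, ...), one row to a line, values as JSON. carry_out: Moves the arm, as the interface text tells. Its arguments: {"type":"object","properties":{"plan":{"type":"array"},"jaw":{"type":"number"}},"required":["plan"]}

```bash
mkdir -p pics; ls
python3 - <<'E'
from rig import env
import cv2, numpy as np
print(env.get_obs(), env.hold_point_z)
for n in("scene","side"):
    c=env.camera(n); cv2.imwrite(f"pics/{n}0.png",c["img"]); np.savez(f"{n}0.npz",**c)
    print(n,c["fx"],c["fy"],c["cx"],c["cy"],c["distortion"],c["R"],c["t"])
E
```

```text
pics
{'time': 0.0, 'qpos': array([ 6.79122241e+01,  5.26395638e+00,  7.05826572e+01,  2.10667639e-03,
        1.04267954e+02, -3.24804725e+00]), 'joint_vel': array([-0.01243625, -0.07639925, -0.00885458,  0.02881533, -0.02373416,
        0.09053963]), 'effort': array([ 4.50070902e-04, -4.58716607e+01, -4.18036866e+01,  9.22772728e-06,
        1.13733887e-02, -3.68356677e-05]), 'tcp_pos': array([0.19362733, 0.56759004, 0.23013436]), 'tcp_rot': array([-1.79885732e+02, -8.53069329e-03,  1.61160780e+02]), 'force': array([-0.06472138, -0.85780713,  0.78526859]), 'ft_torque': array([-0.00387585,  0.00868006, -0.03037533]), 'grip_width': 1.0025241218500391} 0.0187
scene 487.4487559867366 487.4487559867366 314.90765122701936 231.22638211143303 [0.03036 0.      0.      0.      0.     ] [[ 0.02137353  0.99975236 -0.0061965 ]
 [ 0.81053664 -0.02095611 -0.5853129 ]
 [-0.58529781  0.00748771 -0.81078383]] [ 0.02715295 -0.37158461  1.99899023]
side 517.5027762679524 517.5027762679524 322.8775353244579 239.43624717669692 [0.03135863 0.         0.         0.         0.        ] [[ 0.81724575 -0.57618438 -0.01099704]
 [-0.40589273 -0.56195231 -0.72073622]
 [ 0.40909714  0.59348223 -0.69312219]] [-0.47697572  0.2884682   1.28490501]
```

View pics/scene0.png

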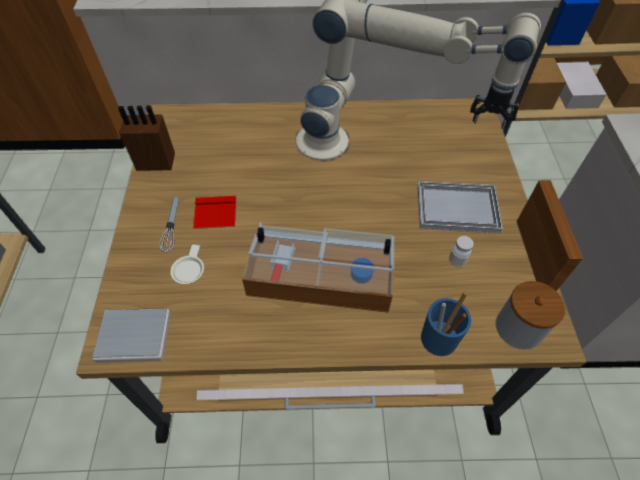

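View pics/side0.png

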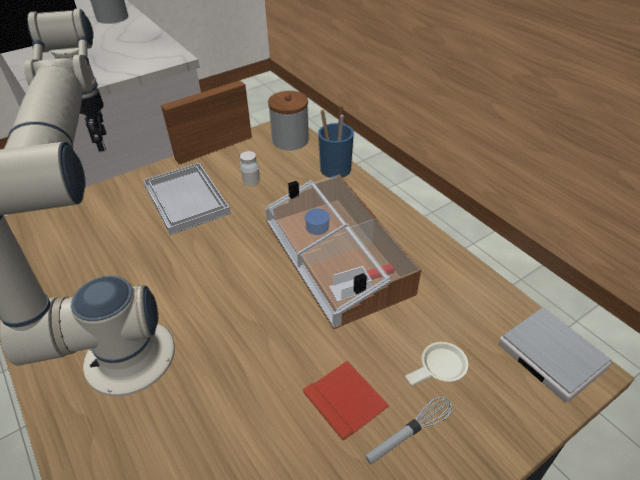

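The scene picture shows the case at px (245–395, 228–308), with its back at the bottom. The scoop is in the right (-y) compartment, red handle at (277,271), and the tin is on the left at (362,270). The black posts are at (261,235) and (388,246). The side view agrees, so door_right is the one to open. Next I'll measure the case pose.

```bash
cat > h.py <<'E'
import numpy as np, cv2
def K(c): return np.array([[c["fx"],0,c["cx"]],[0,c["fy"],c["cy"]],[0,0,1]],float)
def cloud(c):
    v,u=np.mgrid[:480,:640]
    p=cv2.undistortPoints(np.stack([u,v],-1).reshape(-1,1,2).astype(float),K(c),np.array(c["distortion"])).reshape(480,640,2)
    z=np.array(c["range_z"])[...,None]
    X=np.concatenate([p*z,z],-1)
    return (X-c["t"])@c["R"]
def plane(c,uv,h):
    p=cv2.undistortPoints(np.array(uv,float).reshape(-1,1,2),K(c),np.array(c["distortion"])).reshape(-1,2)
    d=np.c_[p,np.ones(len(p))]@c["R"]; o=-c["R"].T@c["t"]
    return o+d*((h-o[2])/d[:,2])[:,None]
def proj(c,X):
    return cv2.projectPoints(np.array(X,float).reshape(-1,1,3),cv2.Rodrigues(np.array(c["R"]))[0],np.array(c["t"],float),K(c),np.array(c["distortion"]))[0].reshape(-1,2)
E
python3 - <<'E'
from h import *
np.set_printoptions(precision=4,suppress=True)
for n,roi in(("scene",(225,310,240,400)),("side",(175,325,260,420))):
    c=dict(np.load(n+"0.npz")); P=cloud(c); im=c["img"].astype(int)
    m=np.zeros((480,640),bool); m[roi[0]:roi[1],roi[2]:roi[3]]=1
    hsv=cv2.cvtColor(c["img"],cv2.COLOR_BGR2HSV)
    ms={"black":m&(im.max(2)<60),"red":m&(im[...,2]>130)&(im[...,1]<80)&(im[...,0]<80),"blue":m&(im[...,0]>im[...,2]+40)}
    for k,mm in ms.items():
        N,L,S,C=cv2.connectedComponentsWithStats(mm.astype(np.uint8))
        for i in range(1,N):
            if S[i,4]<15: continue
            Q=P[(L==i)&(c["range_z"]>0)]
            t=Q[Q[:,2]>Q[:,2].max()-.008]
            print(n,k,S[i],C[i],"zr",Q[:,2].min(),Q[:,2].max(),"mean",Q.mean(0),"top",t.mean(0),len(t))
    x0,y0=roi[2]-15,roi[0]-15
    cr=c["img"][y0:roi[1]+15,x0:roi[3]+15]; f=4 if n=="scene" else 3
    cv2.imwrite(f"pics/{n}_crop.png",cv2.resize(cr,None,fx=f,fy=f,interpolation=cv2.INTER_CUBIC)); print(x0,y0,f)
E
```

```text
scene black [257 228   7  15  84] [260.2976 235.0714] zr 0.08109899789730075 0.14203055061352363 mean [ 0.5544 -0.2148  0.1193] top [ 0.5529 -0.2154  0.137 ] 18
scene black [384 239   6  15  73] [386.8082 246.4384] zr 0.10384404224833156 0.14903046044959434 mean [0.6187 0.186  0.1336] top [0.6129 0.1866 0.1449] 34
scene black [245 281 112  17 271] [301.2251 288.8303] zr 0.061407742525893864 0.10259307460740988 mean [ 0.7376 -0.0851  0.088 ] top [ 0.741  -0.0704  0.0973] 48
scene black [352 303  36   6  99] [370.596  305.3232] zr 0.014839683910531223 0.054699993474391605 mean [0.7712 0.1301 0.0338] top [0.7762 0.1534 0.0513] 4
scene red [271 265  11  16 109] [276.3303 272.5688] zr 0.09637931886060058 0.11129272259301287 mean [ 0.687  -0.1608  0.1034] top [ 0.6885 -0.1607  0.1058] 52
scene blue [353 258  20   8 111] [362.5495 261.7477] zr 0.04782260505235776 0.12688585748151285 mean [0.6523 0.1097 0.1   ] top [0.6648 0.1084 0.1216] 30
scene blue [351 267  22  16 249] [361.4137 273.9598] zr 0.09585002844077856 0.11194708505051561 mean [0.6987 0.1023 0.1038] top [0.7007 0.1027 0.106 ] 122
225 210 4
side black [289 181  10  18 146] [293.3151 189.3151] zr 0.0963684299499743 0.14806326807448392 mean [0.605  0.1817 0.1263] top [0.607  0.1847 0.1444] 38
side black [354 274  13  20 202] [359.4901 283.1188] zr 0.08737757611553998 0.14105568219204645 mean [ 0.5405 -0.2222  0.1177] top [ 0.5429 -0.2188  0.1357] 50
side blue [306 209  23  16 304] [316.8783 216.523 ] zr 0.09172300429768897 0.11579256607573758 mean [0.6055 0.0591 0.1052] top [0.6201 0.05   0.111 ] 95
245 160 3
```

View pics/scene_crop.png

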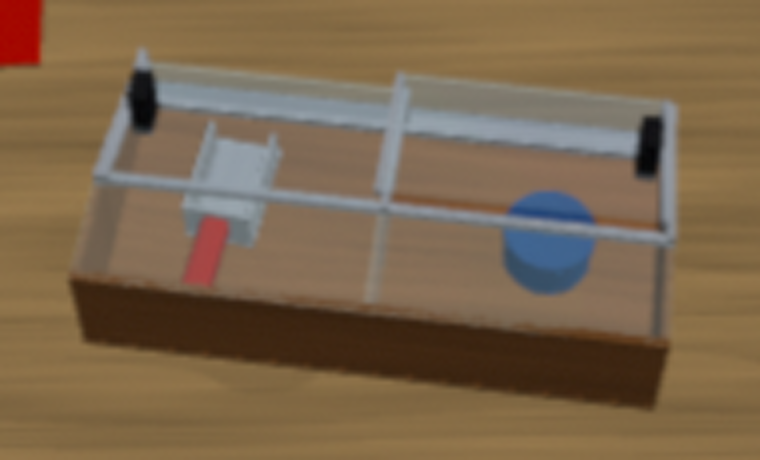

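View pics/side_crop.png

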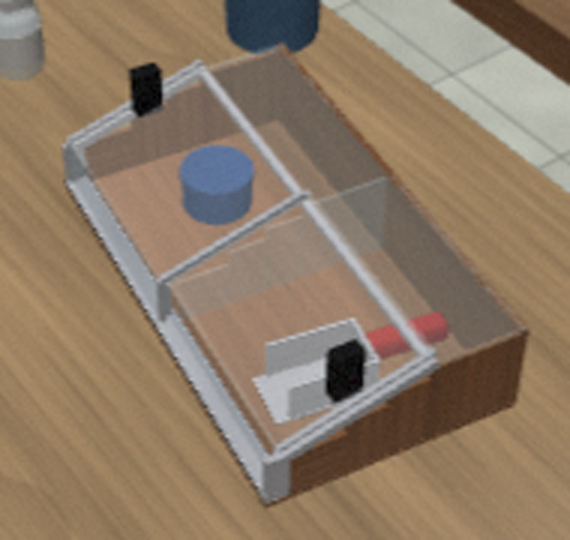

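The crops give the case corners at about (243,279.5) and (391.8,295.8) for the back top. The scoop has its mouth to the front and is roughly aligned with the case.

Run:
```python
from h import *
np.set_printoptions(precision=4,suppress=True)
s=dict(np.load("scene0.npz")); d=dict(np.load("side0.npz"))
S=lambda *q:[(225+a/4-.4,210+b/4-.4) for a,b in q]; D=lambda *q:[(245+a/3-.33,160+b/3-.33) for a,b in q]
bt=plane(s,S((72,278),(667,343)),.104); bb=plane(s,S((84,341),(656,408)),0)
print("back top",bt,"back bottom",bb)
dd=plane(d,D((525,333)),.104); db=plane(d,D((515,405),(270,503),(68,185)),0); print("side",dd,db)
pr=(np.array([.5529,-.2154])+[.5429,-.2188])/2; pl=(np.array([.6129,.1866])+[.607,.1847])/2
# least squares rigid fit: case pts -> world
A=np.array([[-.05,-.205],[-.05,.205],[.118,-.23],[.118,.23],[.118,-.23],[.118,.23],[.118,-.23],[.118,-.23],[-.138,-.23],[-.138,.23]])
B=np.vstack([pr,pl,bt[:,:2],bb[:,:2],dd[:,:2],db[:,:2]])
a=A-A.mean(0);b=B-B.mean(0)
th=np.arctan2((a[:,0]*b[:,1]-a[:,1]*b[:,0]).sum(),(a*b).sum())
R=np.array([[np.cos(th),-np.sin(th)],[np.sin(th),np.cos(th)]]); t=B.mean(0)-R@A.mean(0)
print("yaw",np.degrees(th),"t",t,"\nres",(B-A@R.T-t)*1000)
np.savez("case.npz",R=R,t=t,th=th)
toC=lambda X:(np.asarray(X)[:,:2]-t)@R
# scoop: wall tops z=.052 (scene), floor lip z=.008
print("wall-top mouth ends",toC(plane(s,S((210,122),(280,138)),.052)))
print("wall-top inner ends(at hood bar)",toC(plane(s,S((186,205),(256,236)),.03)))
print("side wall tops",toC(plane(d,D((267,344),(289,385),(357,320)),.052)))
print("side lip",toC(plane(d,D((254,376),(277,421)),.008)))
hsv=s["img"].astype(int); m=(hsv[...,2]>130)&(hsv[...,1]<90)&(hsv[...,0]<90); m[:225]=0;m[310:]=0
v,u=np.nonzero(m); 
print("handle line",toC(plane(s,[(u[v<268].mean(),v[v<268].mean()),(u[v>277].mean(),v[v>277].mean())],.05)))
P=cloud(s);i=s["img"].astype(int); m=(i[...,2]>150)&(i[...,1]<60);m[225:]=0; Q=P[m];print("scraper",Q.min(0),Q.max(0))
w=lambda x,y:R@[x,y]+t
print("post",w(-.05,-.205),"open",w(-.05,-.025),"bowl",w(-.05,-.138))
```

```text
back top [[ 0.7081 -0.2637  0.104 ]
 [ 0.7754  0.186   0.104 ]] back bottom [[ 0.7063 -0.2672  0.    ]
 [ 0.7773  0.1896  0.    ]]
side [[ 0.7009 -0.27    0.104 ]] [[ 0.7081 -0.2668  0.    ]
 [ 0.4622 -0.2252  0.    ]
 [ 0.5315  0.2314  0.    ]]
yaw -9.017345377172877 t [ 0.6272 -0.0211] 
res [[ 2.2388 -1.3658]
 [ 0.0281 -3.5486]
 [ 0.4273  3.0125]
 [-4.3918 -1.5739]
 [-1.4048 -0.4698]
 [-2.5008  2.0144]
 [-6.8021 -3.1979]
 [ 0.444   0.0039]
 [ 7.3444  1.3939]
 [ 4.6168  3.7314]]
wall-top mouth ends [[-0.0746 -0.1584]
 [-0.0662 -0.0972]]
wall-top inner ends(at hood bar) [[-0.004  -0.1672]
 [ 0.0181 -0.1044]]
side wall tops [[-0.0709 -0.1037]
 [-0.0757 -0.1558]
 [ 0.0162 -0.1144]]
side lip [[-0.0814 -0.0983]
 [-0.087  -0.1553]]
handle line [[-0.0791 -0.3478]
 [ 0.075  -0.1389]]
scraper [ 0.2953 -0.4772 -0.0052] [ 1.4706 -0.0499  1.4034]
post [ 0.5457 -0.2157] open [ 0.5739 -0.038 ] bowl [ 0.5562 -0.1496]
```

Emit:
carry_out([
  [[1.8,-3.9,0],0.2],
  [[1.8,-3.9,0],0.2],
  [[1.8,-3.9,0],0.2],
  [[1.8,-3.9,0],0.2],
  [[1.8,-3.9,0],0.2],
  [[1.8,-3.9,0],0.2],
  [[1.8,-3.9,0],0],
  [[1.8,-3.9,0],0],
], jaw=1)

```text
time: 0.9
tcp_pos: [0.3369, 0.2468, 0.2218]
tcp_rot: [-179.3, -0.2, 171.7]
force: [1.6, -0.5, 0.2]
grip_width: 0.998
```

Emit:
carry_out([
  [[1.8,-4.0,0.2],0],
  [[1.8,-4.0,0.2],0],
  [[1.8,-4.0,0],0],
  [[1.8,-4.0,0],0],
  [[1.8,-4.0,0],0],
  [[1.8,-4.0,0],0],
  [[1.8,-4.0,0],0],
  [[1.8,-4.0,0],0],
])

```text
time: 1.7
tcp_pos: [0.4825, -0.0879, 0.2236]
tcp_rot: [-179.3, -0.3, 171.8]
force: [0.6, 0.3, 0.5]
grip_width: 0.998
```

Emit:
carry_out([
  [[1.5,-3.2,0],0],
  [[1.4,-3.0,0],0],
  [[1.2,-2.5,0],0],
  [[1,-2,0],0],
  [[0,0,0],0],
])

```text
time: 2.2
tcp_pos: [0.5344, -0.2053, 0.2187]
tcp_rot: [-179.3, -0.7, 171.3]
force: [-0.5, -0.6, -0.6]
grip_width: 1.007
```

```bash
cat >> h.py <<'E'
from scipy.spatial.transform import Rotation as Ro
def wrist(env,name):
    o=env.get_obs(); c=env.camera("wrist")
    T=np.eye(4); T[:3,:3]=Ro.from_euler("xyz",o["tcp_rot"],degrees=True).as_matrix(); T[:3,3]=o["tcp_pos"]
    M=np.linalg.inv(T@c["hand_eye"]); c["R"]=M[:3,:3]; c["t"]=M[:3,3]
    np.savez(name+".npz",**c); cv2.imwrite(f"pics/{name}.png",c["img"]); return c
E
python3 - <<'E'
from rig import env
from h import *
np.set_printoptions(precision=4,suppress=True)
c=wrist(env,"w1"); P=cloud(c); i=c["img"].astype(int)
m=(i.max(2)<60)&(P[...,2]>.1)&(P[...,2]<.16)&(c["range_z"]>0)
N,L,S,C=cv2.connectedComponentsWithStats(m.astype(np.uint8))
for k in range(1,N):
    if S[k,4]>100:
        Q=P[L==k]; t=Q[Q[:,2]>Q[:,2].max()-.006]; print(S[k],"zmax",Q[:,2].max(),t.mean(0),(t.min(0)+t.max(0))/2)
E
```

```text
[ 292  225   29   59 1572] zmax 0.13587511488122242 [ 0.5443 -0.2163  0.1334] [ 0.5448 -0.2167  0.1329]
```

View pics/w1.png

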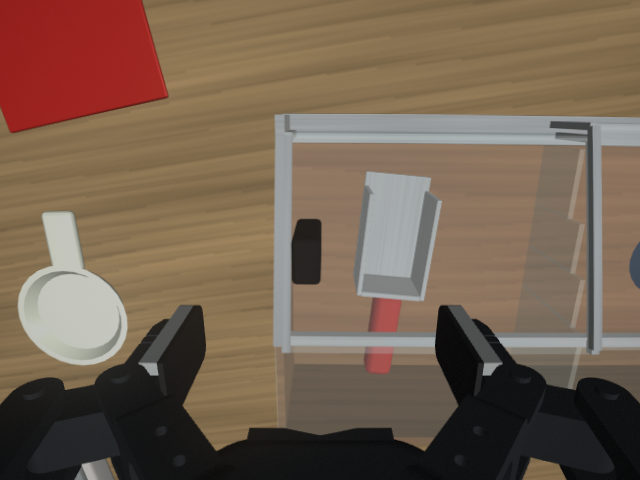

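The wrist view shows the right post at (306,251), and its position matches the fit to 2 mm. The scoop mouth is at (398,175), slightly yawed.

Emit:
carry_out([
  [[0.5,-0.6,-2],0],
  [[0.5,-0.5,-3],0],
  [[0.1,-0.1,-3],0],
  [[0,0,-2],0],
  [[0,0,-1],0],
  [[0,0,0],0],
])

```text
time: 2.85
tcp_pos: [0.544, -0.211, 0.1065]
tcp_rot: [-179.5, -0.6, 171.6]
force: [0.3, -0.4, 0.8]
grip_width: 0.999
```

Emit:
carry_out([
  [[0,-0.6,0.2],0],
  [[0,0,0],0],
  [[0,0,0],0],
  [[0,0,0],0],
  [[0,0,0],0],
  [[0,0,0],0],
], jaw=0)

```text
time: 3.45
tcp_pos: [0.5459, -0.2173, 0.1146]
tcp_rot: [-179.4, -0.2, 171.6]
force: [1.4, -0.5, -3.2]
grip_width: 0.194
```

Emit:
carry_out([
  [[0.2,1.0,0],0],
  [[0.3,2,0],0],
  [[0.35,2.2,0],0],
  [[0.35,2.2,0],0],
  [[0.35,2.2,0],0],
  [[0.35,2.2,0],0],
  [[0.35,2.2,0],0],
  [[0.35,2.2,0],0],
])

```text
time: 4.25
tcp_pos: [0.5718, -0.0522, 0.1146]
tcp_rot: [-179.1, -0.1, 171.3]
force: [2.4, -3.0, -1.7]
grip_width: 0.193
```

Emit:
carry_out([
  [[0.15,0.8,0],0],
  [[0.1,0.6,0],0],
  [[0.1,0.3,0],0],
  [[0,0,0],0],
])

```text
time: 4.65
tcp_pos: [0.5737, -0.0399, 0.1146]
tcp_rot: [-178.2, -0.2, 171.1]
force: [1.8, 2.1, -0.5]
grip_width: 0.195
```

Emit:
carry_out([
  [[0,0,0],0],
  [[0,0,0],0],
  [[0,0,0],0],
  [[0,0,2],0],
  [[0,0,4],0],
  [[-0.5,-4,4],0],
  [[-0.6,-4,0],0],
  [[-0.5,-3,0],0],
], jaw=1)

```text
time: 5.45
tcp_pos: [0.5573, -0.1453, 0.2144]
tcp_rot: [-178.2, -0.3, 171.6]
force: [0.8, 0.7, -0.7]
grip_width: 0.995
```

Emit:
carry_out([
  [[0,-0.5,0],0],
  [[0,0,0],0],
])

```text
time: 5.65
tcp_pos: [0.5569, -0.1539, 0.2157]
tcp_rot: [-178.1, -0.2, 171.3]
force: [0.5, -0.4, 0.7]
grip_width: 1.003
```

Run:
```python
from rig import env
from h import *
np.set_printoptions(precision=4,suppress=True)
c=wrist(env,"w2"); P=cloud(c); i=c["img"].astype(int); print(env.get_obs()["tcp_pos"])
k=np.load("case.npz"); R,t=k["R"],k["t"]
C=(P[...,:2]-t)@R
b=(i.max(2)<60)&(P[...,2]>.1)&(P[...,2]<.16)&(c["range_z"]>0)&(abs(C[...,0]+.05)<.04)
if b.sum()>50: Q=C[b]; print("post case",Q.mean(0),b.sum(),P[b][:,2].max())
ins=(C[...,0]>-.11)&(C[...,0]<.015)&(C[...,1]<-.06)&(C[...,1]>-.21)&(c["range_z"]>0)
m=ins&(P[...,2]>.035)&(P[...,2]<.065)
Q=C[m]; print("wall pts",len(Q),Q.min(0),Q.max(0),P[m][:,2].max())
r=cv2.minAreaRect((Q*1000).astype(np.float32)); print("rect",r)
red=(i[...,2]>100)&(i[...,1]<75)&(i[...,0]<75)&(C[...,0]>-.03)&(C[...,1]<-.05)&(C[...,1]>-.22)&(C[...,0]<.15)
v,u=np.nonzero(red); q=np.c_[u,v].astype(float)
X=(plane(c,q,.05)[:,:2]-t)@R; r=cv2.minAreaRect((X*1000).astype(np.float32)); print("handle rect",len(X),X.mean(0),r)
```

```text
[ 0.557  -0.1535  0.2157]
post case [-0.0529 -0.0302] 2559 0.13606730789806168
wall pts 1996 [-0.0771 -0.1659] [ 0.0149 -0.1023] 0.052876381367738715
rect ((-29.588695526123047, -134.39578247070312), (57.290260314941406, 90.6989974975586), 85.15497589111328)
handle rect 897 [ 0.0286 -0.1399] ((28.913150787353516, -139.86488342285156), (24.14667320251465, 30.5808162689209), 85.90840911865234)
```

View pics/w2.png

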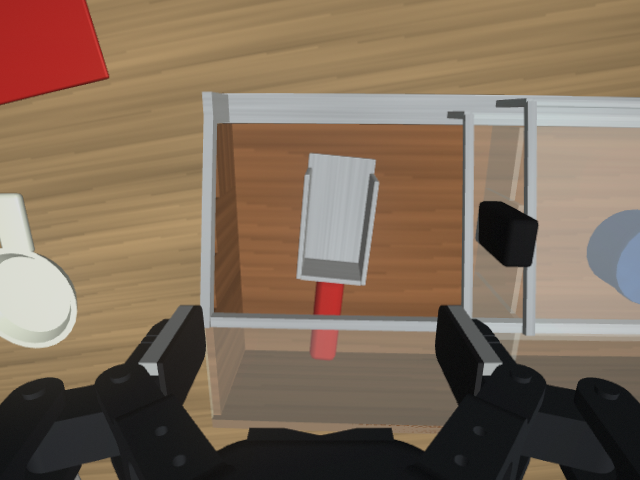

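The compartment is bare, and the bowl is at (340,220). The walls' centre is at case (-30,-134) mm, yawed about 5°. Next I'll grip the bowl.

Emit:
carry_out([
  [[0.3,0.4,-2],-0.35],
  [[0.2,0.4,-4],-0.35],
  [[0,0,-4],0],
  [[0,0,-3],0],
  [[0,0,-3],0],
  [[0,0,0],0],
])

```text
time: 6.3
tcp_pos: [0.5624, -0.136, 0.0504]
tcp_rot: [-178.3, -0.1, 166.0]
force: [0.9, 0.6, 0.1]
grip_width: 1.002
```

Emit:
carry_out([
  [[-0.1,-0.9,0],0],
  [[0,0,-1.5],0],
  [[0,0,-1.4],0],
  [[0,0,0],0],
])

```text
time: 6.7
tcp_pos: [0.564, -0.1444, 0.0241]
tcp_rot: [-178.3, 0.2, 166.2]
force: [0.1, -0.2, 0.1]
grip_width: 1.005
```

Emit:
carry_out([
  [[-0.2,0,-0.3],0],
  [[0,0,0],0],
  [[0,0,0],0],
  [[0,0,0],0],
  [[0,0,0],0],
  [[0,0,0],0],
], jaw=0)

```text
time: 7.3
tcp_pos: [0.5625, -0.1449, 0.0226]
tcp_rot: [-178.3, 0.4, 166.1]
force: [0.2, -0.4, -2.2]
grip_width: 0.665
```

Emit:
carry_out([
  [[0,0,1],0],
  [[0,0,1.2],0],
  [[0,0,0.8],0],
  [[0,0,0],0],
  [[-1.5,0.2,0],0],
  [[-2,0.3,0],0],
  [[-2,0.3,0],0],
  [[-2,0.3,0],0],
])

```text
time: 8.1
tcp_pos: [0.4879, -0.134, 0.0575]
tcp_rot: [-178.3, 0.6, 166.2]
force: [0.8, -1.0, -2.3]
grip_width: 0.667
```

Emit:
carry_out([
  [[-2.5,0.5,0],0],
  [[-2.5,0.5,0],0],
  [[-2.5,1,3],0],
  [[0,1,4],0],
  [[0,1,4],-0.5],
  [[0,1,0],-1],
  [[0,1,0],-1],
  [[0,1,0],-1],
])

```text
time: 8.9
tcp_pos: [0.4058, -0.0616, 0.1731]
tcp_rot: [-178.6, 0.8, 137.1]
force: [1.0, -0.9, -1.7]
grip_width: 0.67
```

Emit:
carry_out([
  [[0,1,0],-1],
  [[0,1,0],-1],
  [[0,1,0],-1],
  [[0,1,0],-1],
  [[0,0,0],-1],
  [[0,0,0],-1],
  [[0,0,0],-0.5],
  [[0,0,0],0],
])

```text
time: 9.7
tcp_pos: [0.4062, -0.0183, 0.1764]
tcp_rot: [-179.0, 0.9, 82.8]
force: [-0.8, 0.6, -1.6]
grip_width: 0.67
```

Emit:
carry_out([
  [[0.2,0,-4],-0.2],
  [[0.2,0,-4],0],
  [[0,0,-3],0],
  [[0,0,-2],0],
  [[0,0,-1],0],
  [[0,0,0],0],
])

```text
time: 10.3
tcp_pos: [0.411, -0.0184, 0.0347]
tcp_rot: [-179.4, 0.9, 81.9]
force: [1.2, -1.3, -1.0]
grip_width: 0.664
```

Emit:
carry_out([
  [[0,0,-0.8],0],
  [[0,0,-0.6],0],
  [[0,0,-0.4],0],
  [[0,0,0],0],
])

```text
time: 10.7
tcp_pos: [0.4134, -0.0187, 0.0192]
tcp_rot: [-179.8, 0.9, 81.9]
force: [0.3, 0.2, -2.6]
grip_width: 0.663
```

Emit:
carry_out([
  [[0,0,-0.3],0],
  [[0,0,-0.2],0],
  [[0,0,0],0],
])

```text
time: 11.0
tcp_pos: [0.4146, -0.019, 0.0178]
tcp_rot: [-180.0, 0.9, 82.0]
force: [-0.0, -0.4, -1.1]
grip_width: 0.672
```

Emit:
carry_out([
  [[0,0,-0.2],0],
  [[0,0,-0.1],0],
  [[0,0,0],0],
])

```text
time: 11.3
tcp_pos: [0.4156, -0.0192, 0.0175]
tcp_rot: [179.9, 0.9, 82.0]
force: [0.1, 0.1, -0.8]
grip_width: 0.67
```

Emit:
carry_out([
  [[0,0,0],0],
  [[0,0,0],0],
  [[0,0,0],0],
  [[0,0,1.5],0],
  [[0,0,3],0],
  [[0,0,4.5],0],
  [[0,0,4.5],0],
  [[0,-4,4],0],
], jaw=1)

```text
time: 12.1
tcp_pos: [0.4115, -0.0515, 0.1895]
tcp_rot: [-179.6, 0.9, 82.3]
force: [1.6, -0.6, 0.6]
grip_width: 0.997
```

Emit:
carry_out([
  [[-0.3,-4,1.5],0],
  [[-0.3,-2,1],0],
  [[0,0,0],0],
])

```text
time: 12.4
tcp_pos: [0.4069, -0.1159, 0.2267]
tcp_rot: [179.5, 1.1, 82.2]
force: [0.0, 1.1, 0.1]
grip_width: 1.001
```

Run:
```python
from rig import env
from h import *
np.set_printoptions(precision=4,suppress=True)
c=wrist(env,"w3"); P=cloud(c); i=c["img"].astype(int); o=env.get_obs(); print(o["tcp_pos"],o["tcp_rot"])
for c,P in((c,P),):
    red=(i[...,2]>100)&(i[...,1]<75)&(i[...,0]<75)&(P[...,2]>.015)&(P[...,2]<.06)&(abs(P[...,1]+.1)<.12)&(P[...,0]>.33)&(P[...,0]<.48)
    Q=P[red]; print("handle",len(Q),Q.mean(0),Q.max(0),cv2.minAreaRect((Q[Q[:,2]>.038][:,:2]*1000).astype(np.float32)))
    m=(c["range_z"]>0)&(P[...,2]>.035)&(P[...,2]<.06)&(P[...,0]>.34)&(P[...,0]<.47)&(P[...,1]>-.1)&(P[...,1]<.08)&~red
    Q=P[m]; print("walls",len(Q),cv2.minAreaRect((Q[:,:2]*1000).astype(np.float32)))
```

```text
[ 0.4069 -0.1149  0.2258] [179.5938   1.0806  82.2345]
handle 2373 [ 0.4029 -0.113   0.0418] [ 0.4189 -0.0762  0.0449] ((402.740966796875, -114.77603149414062), (76.31561279296875, 22.13768196105957), 81.28052520751953)
walls 1876 ((413.6261291503906, -41.773529052734375), (107.62936401367188, 57.67606735229492), 81.14126586914062)
```

View pics/w3.png

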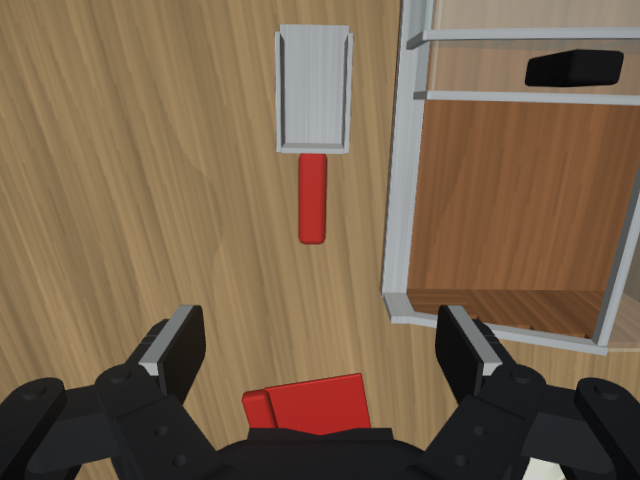

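The scoop lies flat and free on the board with its handle at (312,198). Its yaw is 81.3° and the handle centre is at (0.403,-0.115). I'll take the handle now.

Emit:
carry_out([
  [[-0.3,-0.4,-4],-0.1],
  [[-0.2,-0.3,-4.5],0],
  [[0,0,-4],0],
  [[0,0,-3],0],
  [[0,0,-2],0],
  [[0,0,-1],0],
  [[0,0,0],0],
])

```text
time: 13.15
tcp_pos: [0.3994, -0.1143, 0.0329]
tcp_rot: [179.7, 0.8, 81.7]
force: [-1.0, 1.3, -0.5]
grip_width: 0.998
```

Emit:
carry_out([
  [[0.2,-0.7,-0.8],0],
  [[0,0,-0.6],0],
  [[0,0,-0.3],0],
  [[0,0,0],0],
])

```text
time: 13.55
tcp_pos: [0.4038, -0.1219, 0.018]
tcp_rot: [179.4, 0.9, 81.7]
force: [-0.5, -0.4, -0.9]
grip_width: 0.997
```

Emit:
carry_out([
  [[-0.2,0,-0.3],0],
  [[0,0,0],0],
  [[0,0,0],0],
  [[0,0,0],0],
  [[0,0,0],0],
  [[0,0,0],0],
  [[0,0,0],0],
  [[0,0,0],0],
], jaw=0)

```text
time: 14.35
tcp_pos: [0.4025, -0.1223, 0.0166]
tcp_rot: [179.2, 0.9, 81.7]
force: [0.4, -0.8, -0.4]
grip_width: 0.268
```

Emit:
carry_out([
  [[0,0,1],0],
  [[0,0,2],0],
  [[0,0,3],0],
  [[0,0,4],0],
  [[0,0,4],0],
  [[0,0,2],-0.5],
  [[0,0,1],-1],
  [[0,0,0],-1],
])

```text
time: 15.15
tcp_pos: [0.3991, -0.1214, 0.1951]
tcp_rot: [179.4, 0.8, 61.1]
force: [0.4, 0.5, -1.9]
grip_width: 0.27
```

Emit:
carry_out([
  [[0,0,0],-1],
  [[0,0,0],-1],
  [[0,0,0],-1],
  [[0.5,0,0],-1],
  [[0.5,0,0],-1],
  [[0.5,0,0],-1],
  [[0.5,0,0],-1],
  [[0.5,0,0],-1],
])

```text
time: 15.95
tcp_pos: [0.4238, -0.1213, 0.2003]
tcp_rot: [179.2, 0.8, -5.7]
force: [1.2, -0.1, -2.8]
grip_width: 0.275
```

Emit:
carry_out([
  [[1.4,-0.6,0],-0.35],
  [[1.2,-0.6,0],0],
  [[0,0,0],0],
  [[0,0,0],0],
])

```text
time: 16.35
tcp_pos: [0.4501, -0.1331, 0.2014]
tcp_rot: [179.2, 0.9, -8.8]
force: [0.2, 0.1, -1.3]
grip_width: 0.27
```

Run:
```python
from rig import env
from h import *
np.set_printoptions(precision=4,suppress=True)
o=env.get_obs(); print(o["tcp_pos"],o["tcp_rot"])
c=env.camera("side"); np.savez("side2.npz",**c); P=cloud(c); k=np.load("case.npz"); C=(P[...,:2]-k["t"])@k["R"]
m=(c["range_z"]>0)&(P[...,2]>.15)&(P[...,2]<.25)&(C[...,0]>-.1)&(C[...,0]<.02)&(abs(C[...,1]+.138)<.05)
Q=np.c_[C[m],P[m][:,2]]; print(len(Q),Q.min(0),Q.max(0),cv2.minAreaRect((Q[:,:2]*1000).astype(np.float32)))
for a in np.arange(-.1,.02,.01):
    q=Q[(Q[:,0]>=a)&(Q[:,0]<a+.01)]
    if len(q)>5: print(round(a,2),len(q),q[:,2].min(),q[:,2].max(),q[:,1].min(),q[:,1].max())
cv2.imwrite("pics/side2.png",cv2.resize(c["img"][130:350,200:460],None,fx=3,fy=2.7))
```

```text
[ 0.4501 -0.1331  0.2014] [179.232    0.8722  -8.8334]
853 [-0.0998 -0.1711  0.1819] [-0.0115 -0.1065  0.2347] ((-55.87649154663086, -138.40858459472656), (89.24668884277344, 63.257137298583984), 1.4411307573318481)
-0.1 91 0.18556790534623163 0.23369469318708552 -0.1711494205080779 -0.10767920650535295
-0.09 105 0.18604568368761198 0.23319391451590368 -0.1695890915229355 -0.10827216846962567
-0.08 116 0.18493954915666969 0.23470021902211635 -0.16928583165195832 -0.10762253989501439
-0.07 109 0.18732368831883728 0.23268619393610698 -0.1692081108551656 -0.10792412201401147
-0.06 115 0.18192394809576667 0.2341152601777568 -0.16957033223595835 -0.10676122085577984
-0.05 109 0.1849905269376096 0.23359471873424523 -0.16798634366021128 -0.10813223819633093
-0.04 108 0.18578710844621446 0.23407281778674816 -0.1690869177953705 -0.10838086326451828
-0.03 73 0.1848564112537541 0.233161922222098 -0.16763463215777283 -0.10647569211542535
-0.02 27 0.18544264451785264 0.19255803609716135 -0.16801440228399284 -0.107429168281275
```

View pics/side2.png

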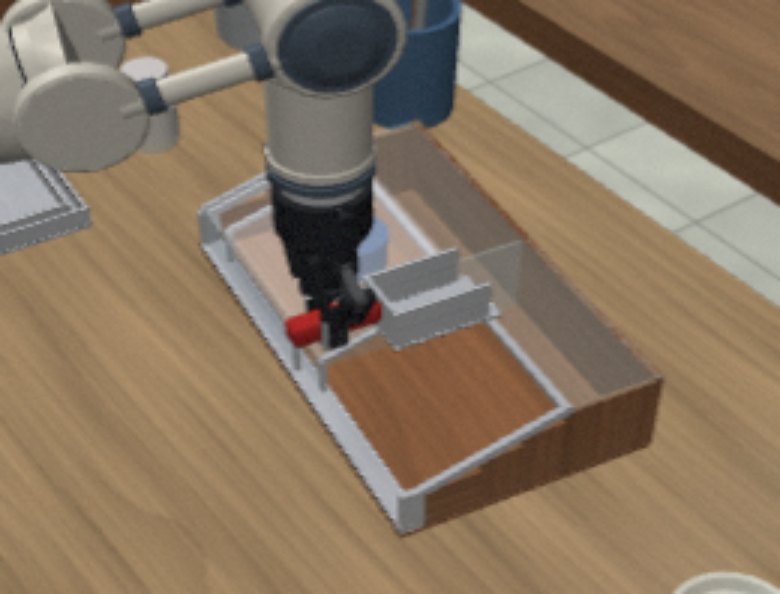

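The scoop is level and straight, centred at y=-138 mm with its mouth at case x≈-11 mm. I'll lower it and slide it in.

Emit:
carry_out([
  [[0,0,-3],0],
  [[0,0,-4],0],
  [[0,0,-3.5],0],
  [[0,0,-2],0],
  [[0,0,-1.5],0],
  [[0,0,0],0],
])

```text
time: 17.0
tcp_pos: [0.4477, -0.1318, 0.0597]
tcp_rot: [179.2, 0.6, -8.8]
force: [-0.6, -0.7, -2.9]
grip_width: 0.265
```

Emit:
carry_out([
  [[0,0,-0.9],0],
  [[0,0,-0.5],0],
  [[1.5,-0.25,0],0],
  [[2,-0.3,0],0],
  [[2,-0.3,0],0],
  [[2,-0.3,0],0],
  [[1.5,-0.25,0],0],
  [[0,0,0],0],
])

```text
time: 17.8
tcp_pos: [0.5455, -0.1479, 0.0525]
tcp_rot: [179.0, -0.2, -8.8]
force: [-1.6, -0.5, -1.6]
grip_width: 0.27
```

Emit:
carry_out([
  [[0,0,-1],0],
  [[0,0,-1],0],
  [[0,0,-0.7],0],
  [[0,0,-0.4],0],
  [[0,0,0],0],
])

```text
time: 18.3
tcp_pos: [0.5447, -0.1479, 0.0213]
tcp_rot: [179.0, -0.4, -8.8]
force: [1.0, -0.4, 1.6]
grip_width: 0.27
```

Emit:
carry_out([
  [[0.8,-0.12,0],0],
  [[0.7,-0.1,0],0],
  [[0.3,-0.05,0],0],
  [[0.3,-0.05,0],0],
  [[0,0,0],0],
])

```text
time: 18.8
tcp_pos: [0.5672, -0.1514, 0.0214]
tcp_rot: [179.0, -0.4, -8.8]
force: [0.1, 0.0, 0.7]
grip_width: 0.274
```

Emit:
carry_out([
  [[0.3,-0.05,0],0],
  [[0.3,-0.05,0],0],
  [[0,0,0],0],
])

```text
time: 19.1
tcp_pos: [0.5683, -0.1513, 0.0219]
tcp_rot: [179.1, 0.4, -8.8]
force: [1.0, -0.5, 0.1]
grip_width: 0.266
```

Emit:
carry_out([
  [[0.4,-0.06,0],0],
  [[0.5,-0.08,0],0],
])

```text
time: 19.3
tcp_pos: [0.5686, -0.1514, 0.0218]
tcp_rot: [179.1, 1.7, -8.8]
force: [-30.9, 5.7, 18.4]
grip_width: 0.27
```

Emit:
carry_out([
  [[0,0,0],0],
  [[0,0,0],0],
])

```text
time: 19.5
tcp_pos: [0.5685, -0.1513, 0.0226]
tcp_rot: [179.1, 1.7, -8.9]
force: [-0.2, 0.1, -0.8]
grip_width: 0.27
```

Emit:
carry_out([
  [[0,0,0],0],
  [[0,0,0],0],
  [[0,0,0],0],
  [[0,0,1],0],
  [[0,0,2.5],0],
  [[-0.5,0,4],0],
  [[-0.5,0,4.5],0],
  [[-1,0,4.5],0],
], jaw=1)

```text
time: 20.3
tcp_pos: [0.5444, -0.1499, 0.1842]
tcp_rot: [179.2, 2.6, -8.8]
force: [0.2, -0.3, -0.1]
grip_width: 1.001
```

Emit:
carry_out([
  [[0,0,3],0],
  [[0,0,0],0],
])

```text
time: 20.5
tcp_pos: [0.5456, -0.1506, 0.2263]
tcp_rot: [179.1, 1.7, -8.8]
force: [-0.5, -0.1, 0.8]
grip_width: 1.005
```

Run:
```python
from rig import env
from h import *
np.set_printoptions(precision=4,suppress=True)
o=env.get_obs(); print(o["tcp_pos"],o["tcp_rot"])
k=np.load("case.npz"); R,t=k["R"],k["t"]
c=wrist(env,"w4"); P=cloud(c); C=(P[...,:2]-t)@R; i=c["img"].astype(int)
red=(i[...,2]>100)&(i[...,1]<75)&(i[...,0]<75)&(P[...,2]>.02)&(P[...,2]<.07)&(C[...,0]>-.12)&(C[...,0]<.03)&(abs(C[...,1]+.138)<.06)
Q=np.c_[C[red],P[red][:,2]]; print("handle",len(Q),Q.min(0),Q.max(0))
Q=Q[Q[:,2]>.04]; print(cv2.minAreaRect((Q[:,:2]*1000).astype(np.float32)),np.polyfit(Q[:,0],Q[:,2],1))
b=(i.max(2)<60)&(P[...,2]>.1)&(P[...,2]<.16)&(abs(C[...,0]+.05)<.04)&(c["range_z"]>0)
Q=P[b]; 
if len(Q): Q=Q[Q[:,2]>Q[:,2].max()-.005]; print("post top",Q.mean(0),len(Q))
```

```text
[ 0.5456 -0.1506  0.2263] [179.0812   1.6946  -8.8467]
handle 2782 [-0.0694 -0.1489  0.0342] [ 0.0091 -0.1256  0.0509]
((-30.16790008544922, -137.2930145263672), (78.48912048339844, 23.228866577148438), 0.10850171744823456) [-0.0027  0.0475]
post top [ 0.5743 -0.0408  0.1333] 1282
```

View pics/w4.png

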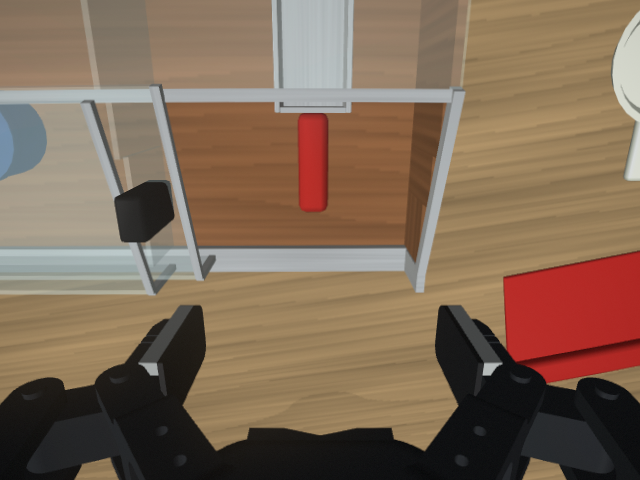

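The scoop is home: its origin is at x≈+20 mm, it is straight, and it lies flat. The post is at (145,210) in the picture. Next I'll shut the door.

Emit:
carry_out([
  [[0.6,2.5,0],0],
  [[0.8,3,0],0],
  [[0.8,3,0],0],
  [[0.5,2,-1],0],
  [[0,0,-3],0],
  [[0,0,-3.5],0],
  [[0,0,-2],0],
  [[0,0,0],0],
])

```text
time: 21.35
tcp_pos: [0.5696, -0.0405, 0.1169]
tcp_rot: [179.1, 2.5, -8.9]
force: [-0.1, -0.8, 0.0]
grip_width: 1.0
```

Emit:
carry_out([
  [[0.4,0,-0.8],0],
  [[0,0,-0.3],0],
  [[0,0,0],0],
])

```text
time: 21.65
tcp_pos: [0.5739, -0.0407, 0.1053]
tcp_rot: [179.1, 2.5, -8.9]
force: [0.2, 0.2, 0.0]
grip_width: 1.004
```

Emit:
carry_out([
  [[0,0,0],0],
  [[0,0,0],0],
  [[0,0,0],0],
  [[0,0,0],0],
  [[0,0,0],0],
  [[0,0,0],0],
], jaw=0)

```text
time: 22.25
tcp_pos: [0.5756, -0.0411, 0.1092]
tcp_rot: [179.1, 2.2, -8.9]
force: [0.5, -1.0, -1.3]
grip_width: 0.199
```

Now slide 18 cm along -ey (-0.157,-0.988).

Emit:
carry_out([
  [[-0.2,-1.0,0],0],
  [[-0.3,-2,0],0],
  [[-0.35,-2.2,0],0],
  [[-0.35,-2.2,0],0],
  [[-0.35,-2.2,0],0],
  [[-0.35,-2.2,0],0],
  [[-0.35,-2.2,0],0],
  [[-0.35,-2.2,0],0],
])

```text
time: 23.05
tcp_pos: [0.5499, -0.2052, 0.1092]
tcp_rot: [179.6, 1.9, -8.6]
force: [4.1, 2.9, -2.0]
grip_width: 0.199
```

Emit:
carry_out([
  [[-0.15,-0.8,0],0],
  [[-0.1,-0.6,0],0],
  [[-0.1,-0.6,0],0],
  [[-0.1,-0.6,0],0],
])

```text
time: 23.45
tcp_pos: [0.5481, -0.2174, 0.109]
tcp_rot: [-178.6, 1.9, -8.1]
force: [7.0, 24.0, -3.4]
grip_width: 0.199
```

Emit:
carry_out([
  [[0,0,0],0],
  [[0,0,0],0],
])

```text
time: 23.65
tcp_pos: [0.5483, -0.2165, 0.109]
tcp_rot: [-178.7, 2.0, -8.0]
force: [2.4, 0.3, -0.2]
grip_width: 0.204
```

Emit:
carry_out([
  [[0,0,0],0],
  [[0,0,0],0],
  [[0,0,0],0],
  [[0,0,2],0],
  [[0,0,4],0],
  [[-2,1,4.5],0],
  [[-3,2,2],0],
  [[-3,2,1],0],
], jaw=1)

```text
time: 24.45
tcp_pos: [0.4634, -0.1667, 0.2425]
tcp_rot: [-178.5, 2.7, -8.1]
force: [0.4, 0.4, -0.1]
grip_width: 1.003
```

Emit:
carry_out([
  [[-3,2,0],0],
  [[-2,2,0],0],
  [[0,0,0],0],
  [[0,0,0],0],
])

```text
time: 24.85
tcp_pos: [0.4097, -0.1249, 0.2482]
tcp_rot: [-178.6, 2.1, -8.1]
force: [0.2, 0.1, 0.1]
grip_width: 1.0
```

Run:
```python
from rig import env
from h import *
np.set_printoptions(precision=4,suppress=True)
k=np.load("case.npz"); R,t=k["R"],k["t"]
o=env.get_obs(); print(o["time"],o["tcp_pos"])
w=wrist(env,"w5"); s=env.camera("scene"); d=env.camera("side"); cv2.imwrite("pics/side3.png",d["img"])
for n,c in(("w",w),("scene",s),("side",d)):
    P=cloud(c); C=(P[...,:2]-t)@R; i=c["img"].astype(int)
    b=(i.max(2)<60)&(P[...,2]>.11)&(P[...,2]<.155)&(abs(C[...,0]+.05)<.03)&(abs(C[...,1])<.25)&(c["range_z"]>0)
    for sgn in(-1,1):
        q=b&(C[...,1]*sgn>0); Q=np.c_[C[q],P[q][:,2]]
        if len(Q)>8: Q=Q[Q[:,2]>Q[:,2].max()-.008]; print(n,sgn,len(Q),Q.mean(0))
for n,c in(("scene0",s),("side0",d)):
    a=np.load(n+".npz")["img"]; df=cv2.absdiff(a,c["img"]).max(2)>40
    m=cv2.morphologyEx(df.astype(np.uint8),cv2.MORPH_OPEN,np.ones((3,3)))
    print(n,[tuple(x) for x in cv2.connectedComponentsWithStats(m)[2][1:] if x[4]>20])
```

```text
24.85 [ 0.4097 -0.1249  0.2482]
w -1 77 [-0.0648 -0.2045  0.1283]
scene -1 33 [-0.0449 -0.2035  0.1341]
scene 1 24 [-0.044   0.2023  0.147 ]
side -1 53 [-0.0524 -0.2077  0.1356]
scene0 [(np.int32(355), np.int32(5), np.int32(10), np.int32(14), np.int32(115)), (np.int32(368), np.int32(9), np.int32(100), np.int32(32), np.int32(1480)), (np.int32(297), np.int32(10), np.int32(49), np.int32(63), np.int32(1697)), (np.int32(527), np.int32(13), np.int32(9), np.int32(5), np.int32(29)), (np.int32(465), np.int32(17), np.int32(9), np.int32(5), np.int32(28)), (np.int32(516), np.int32(17), np.int32(23), np.int32(26), np.int32(393)), (np.int32(504), np.int32(38), np.int32(29), np.int32(24), np.int32(567)), (np.int32(378), np.int32(41), np.int32(10), np.int32(4), np.int32(37)), (np.int32(497), np.int32(47), np.int32(4), np.int32(6), np.int32(21)), (np.int32(278), np.int32(52), np.int32(8), np.int32(13), np.int32(70)), (np.int32(250), np.int32(67), np.int32(50), np.int32(25), np.int32(734)), (np.int32(339), np.int32(74), np.int32(15), np.int32(18), np.int32(141)), (np.int32(304), np.int32(77), np.int32
[... 1699 characters left out ...]
 np.int32(9), np.int32(26)), (np.int32(0), np.int32(232), np.int32(80), np.int32(133), np.int32(4104)), (np.int32(127), np.int32(244), np.int32(18), np.int32(90), np.int32(989)), (np.int32(382), np.int32(265), np.int32(13), np.int32(10), np.int32(103)), (np.int32(91), np.int32(266), np.int32(32), np.int32(13), np.int32(218)), (np.int32(367), np.int32(269), np.int32(15), np.int32(11), np.int32(114)), (np.int32(330), np.int32(276), np.int32(24), np.int32(25), np.int32(309)), (np.int32(142), np.int32(286), np.int32(17), np.int32(48), np.int32(547)), (np.int32(84), np.int32(323), np.int32(25), np.int32(7), np.int32(108)), (np.int32(80), np.int32(331), np.int32(57), np.int32(30), np.int32(1363))]
```

View pics/side3.png

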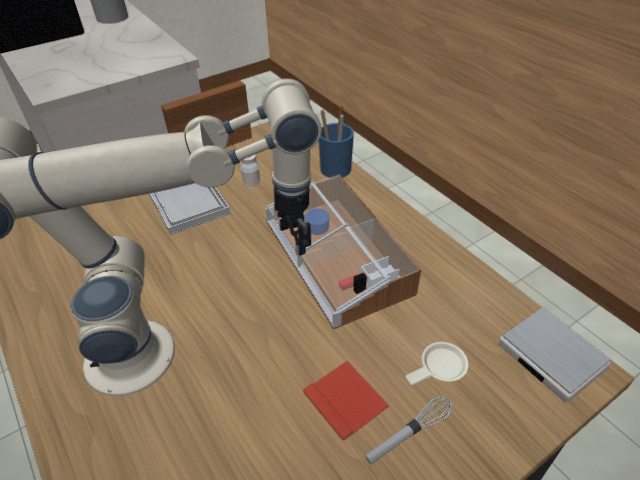

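Both posts are back at their starting pixels, (360,283) for the right one. The only differences from the first pictures are the arm and the scoop, and the arm is clear of everything.

```bash
python3 -c "
from rig import env
print(env.finish_job())"
```

```text
the job is handed in; nothing more can be done
None
```

I carried out every step of the task and handed the job in at about 25 s on the robot's clock; no verdict was reported.

- **What I did:** I slid the right door about 180 mm to its stop. I then took the scoop out by its bowl, set it upright on the board and let go. Next I took it by the red handle, turned it, and pushed it home until the back wall pushed back with about 31 N. Last, I let go and shut the door to its stop.
- **Scoop:** before the door was shut, its origin measured x ≈ +19.8 mm and y ≈ -137 mm in the case. It lay flat, within about 1° of straight. In the picture taken after the door was shut it still looks right, but I did not measure it again.
- **Doors:** the right post read y ≈ -204 to -208 mm across the three cameras, against -205 mm when shut. The left post read +202 mm in the scene camera, and that image showed no change there since the start.
- **Other things:** comparing the first and last pictures showed changes only at the arm and the scoop, so none of the other items moved.
- **Disagreements:** the three cameras differed by up to about 20 mm in the posts' depth (x), because the wrist and scene cameras saw different faces of the posts. The corner points used to find the case fitted only to within 8 mm. The results measured close up did not depend on either.

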